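# Fish the key out of the gap between two heaters

### The arm

A 7-joint arm with a two-finger parallel gripper is mounted at the origin on the work surface. World frame = base frame: x ahead of the robot, y to its left, z up, the work surface at z = 0. Lengths are in m, angles in rad, forces in N, time in s.
With the tool pointing down it reaches from about 0.425 to 0.95 m from the base axis. Payload 16.7 kg.
Tool frame: the origin (TCP) lies at the very end of the fingers, on their centre line; the grasp point (between the pads) lies 19 mm behind it (manip.grasp_offset is the distance from the TCP to the grasp point, in m); z points along the fingers, y is the line along which they close (so a half turn about z gives the same grasp; the last joint's range is limited). The gripper opens to 94 mm and grips with 3 to 60 N. Pads are 16 mm wide; open, the fingers measure 119 mm over their backs; the gripper's body (75 mm by 177 mm) begins 78 mm behind the grasp point.
Start: joints at [1.03, 0.426, 0.074, 1.606, -0.034, 1.111, -0.067], TCP at [0.258, -0.624, 0.174] pointing down, gripper open.
Joint ranges: [-2.85, 2.85], [-0.5, 2.14], [-1.23, 1.37], [0.21, 2.46], [-1.02, 4.16], [0.16, 2.05], [-2.73, 2.73]. Speed limits (rad/s): [1.89, 1.89, 2.39, 2.39, 3.01, 3.01, 3.01].

### API

Orientations are given as a unit quaternion [x, y, z, w].
In Python, from cell import manip gives the robot as it stands. Calls block until the motion is done:
- manip.movep(position, orientation): joint-space move of the TCP to a pose.
- manip.move_linear(position, feed=0.15, ori=None): straight line of the TCP; ori=None keeps the orientation; feed is the mean speed in m/s.
- manip.move_joints(angles): joint-space move.
- manip.gripper_to(opening, squeeze=None): opening from 0.0 (shut) to 1.0 (fully open); squeeze is the grip in N (None keeps the last); returns when the fingers have stopped.
- manip.hold(seconds).
- manip.ik(position, orientation): joint angles nearest the present ones, or None.
- manip.sense(): the state.
- manip.snapshot(name): name is "side" or "top"; returns (picture, depth): 480x640x3 uint8, blue, green, red; 480x640 float32, m along the optical axis (not along the pixel's ray), 0 where there is no reading.
- manip.camera_info(name): a dict with "intrinsics" (3x3 intrinsics, pixels), "distortion" ([k1, k2, p1, p2, k3] as OpenCV has them; the pictures are not rectified), "R" (3x3) and "t" (3): a world point X has camera coordinates R X + t. Camera axes: x right, y down, z forward; pixel columns grow to the right and rows downward; lengths in m; the calibration is good to about 2 mm. A picture is of the moment at which its call begins. camera_info takes no time and is no camera call.
A pose or a line that the arm cannot do raises manip.MotionError and nothing moves.
- manip.finish_job(): hands the job in; it is judged then, once.
The state is a dict: "clock": time; "joints": joint angles; "joint_velocities": joint speeds; "effort": joint torques, N m; "ee_pos": TCP position; "tcp_rot": TCP orientation; "contact_force": force on the tool from outside, world axes, zero at the start; "torque": the same for the moment, N m; "finger_gap": opening from 0.0 (shut) to 1.0 (fully open); "grasp_force": force on a finger pad.
Only numpy, scipy, OpenCV 4.12 (cv2) and the standard library are available. Lean on these libraries where they do the work, as an engineer would, in place of code of your own. Each camera call takes 0.05 s, during which the arm holds its last target. There are 200 camera calls.

### The job

A flat steel key has slid into the narrow gap between the two block heaters, under the low shelf. Take the hooked pick (the tall square handle) from the tool rack, put its bent tip down through the key's eye and drag the key out until all of it lies on the grey pad in front of the gap, then stand the pick back in its place in the rack. Move the key with the pick only, never with the fingers; leave the straight probe in the rack and do not knock over the bottles, can or vial.

Things in the scene. Friction and masses are not known exactly. Their poses are not given: they have to be found in the camera images.
- station: Fixed: (sizes in mm) two block heaters side by side (left white, right grey; each 200 deep, 130 wide, 70 high). The gap between them is 32 wide, straight along x from 0 to 180, closed at the far end, its floor the bench, its mouth towards the robot. Origin: on the bench, middle of the mouth; x points into the gap, away from the robot; y left, z up. Shelf and pad (listed apart) belong to it.
- shelf_edge (a point): middle of the lower front edge of the low grey shelf over the heaters, 45 in from the gap's mouth, 140 above the bench. The board is 12 thick, 300 wide and runs from here inwards, with boxes and a bottle on it up to 253 high. Nothing stands over the gap nearer the robot than this edge, so a tool reaching further in must lean back towards the robot.
- pad (a point): centre of the thin flat grey pad on the bench in front of the gap (no step), 90 out from the mouth; it measures 170 along the gap's direction (5 to 175 out) by 190 across
- key: Loose flat steel key, about 50 g, 7 thick, lying flat in the gap. Round eye (ring of 7 mm bar, hole 15 across, 29 outside) nearest the mouth, shank 10 wide behind it with an 18 wide bit at its end; 79 long in all. Origin: under the centre of the eye, on the bench; x points along the shank away from the eye, z up. At the start the eye's centre lies 55 to 70 mm inside the mouth.
- key_eye (a point): centre of the eye's hole, at mid-thickness (3.5 above the bench)
- key_end (a point): far end of the shank, on the key's centre line, 64.5 from the eye's centre
- rack: Fixed white tool rack: plate 80 (x) by 150 (y), 10 thick, top at z 160, on four thin posts over a base 90 by 170, 8 thick. Two slots right through the plate, at y = +40 and y = -40, each spanning x -18 to +10 and 26 wide in y; the pick stands in one, the straight probe in the other. Origin: bench level under the plate's centre; z up.
- pick: Loose hooked pick, 90 g, upright in the rack. Tall black handle 16 square, z 6 to 72, on a flat guard 46 (x) by 36 (y) by 6 that rests on the rack's plate. Below, a steel shaft 6 thick runs down to z -130, then bends 40 degrees into a tip 16 long, 5 thick, pointing down and to -x. Origin: centre of the guard's underside, z up the handle. In the rack its axes lie along the rack's.
- pick_tip (a point): centre of the round tip end of the pick (2.5 radius), at x -10.3, z -142.3 of the pick; with the handle leant 30 to 40 degrees to -x the tip is nearly plumb
- pick_grip (a point): centre of the pick's handle, 37 above the guard's underside
- probe: Loose tool with a straight shaft, 130 long, without hook; the same flat guard as the pick but a short round handle, 26 across, up to 40 above the guard's underside; stands in the other slot of the rack. Origin and axes as for the pick. Leave it there.
- bottle_a: clear bottle, 64 diameter, 150 high, to the left; origin under its centre
- bottle_b: amber bottle, 54 diameter, 120 high, to the left; origin under its centre
- can: metal can, 66 diameter, 120 high, at the back right; origin under its centre
- vial: small clear vial, 26 diameter, 50 high, between rack and pad; origin under its centre
There are look-alikes about, which are no part of the job. Leave any pink look-alike of the pick alone.

How it is judged:
By the outcome, as a careful person would: the job done as asked, in the order asked, and still so for the second after the job is handed in, with the robot touching nothing.
It also fails if it takes over 61 s, if anything falls off the work surface, if the arm or the gripper's body presses on something with over 40 N, if the wrist force passes 120 N, or if a joint passes its speed limit or range.

## Working session

There is one attempt and no reset: what is moved stays moved. The work goes in short steps, each a Python script; the robot and the scene stay as the last script left them, time stands still between calls to the robot, and variables do not carry over. Pictures are saved under pics/ and viewed, at most 10 in all, crops included, and the job is handed in when it is done.

```bash
mkdir -p pics
python3 - <<'E'
from cell import manip
import cv2,numpy as np
for n in("side","top"):
    p,d=manip.snapshot(n); cv2.imwrite(f"pics/{n}0.png",p); np.save(f"pics/{n}0.npy",d)
    c=manip.camera_info(n); print(n,{k:np.round(v,4).tolist() for k,v in c.items()}, 'cam pos',np.round(-np.array(c['R']).T@c['t'],3))
print(manip.sense(),manip.grasp_offset)
E
```

```text
side {'intrinsics': [[568.9598, 0.0, 323.3928], [0.0, 568.9598, 250.2032], [0.0, 0.0, 1.0]], 'distortion': [-0.1586, 0.0, 0.0, 0.0, 0.0], 'R': [[-0.9999, -0.0132, -0.0108], [0.0025, 0.5145, -0.8575], [0.0169, -0.8574, -0.5144]], 't': [0.4979, 0.0791, 1.4327]} cam pos [0.473 1.194 0.81 ]
top {'intrinsics': [[447.0766, 0.0, 317.4586], [0.0, 447.0766, 240.7744], [0.0, 0.0, 1.0]], 'distortion': [-0.0073, 0.0, 0.0, 0.0, 0.0], 'R': [[0.0248, -0.9993, 0.0292], [-0.9908, -0.0285, -0.1325], [0.1332, -0.0257, -0.9908]], 't': [0.0182, 0.512, 1.124]} cam pos [0.357 0.062 1.181]
{'clock': 0.1, 'joints': array([ 1.0295247 ,  0.42664798,  0.07383335,  1.60652046, -0.0341002 ,
        1.11081499, -0.06707032]), 'joint_velocities': array([-9.39216283e-04, -2.44592151e-03, -2.48528277e-03, -1.59840932e-03,
       -1.20061817e-03, -3.91714996e-04,  8.77195116e-05]), 'effort': array([ 7.50446197e-03, -9.37466955e+01,  3.67710784e+00, -4.55036974e+01,
       -4.86134319e-02,  1.69747404e-02, -1.56310114e-05]), 'ee_pos': array([ 0.25755516, -0.62347098,  0.17356936]), 'tcp_rot': array([ 9.80873876e-01,  1.94643567e-01, -1.43929966e-04, -5.47542003e-04]), 'contact_force': array([ 0.45105799, -0.55646948,  0.25755296]), 'torque': array([-0.02187929,  0.02522184,  0.02196729]), 'grasp_force': 0.0, 'finger_gap': 0.9966142159387457} 0.0188
```

View pics/side0.png

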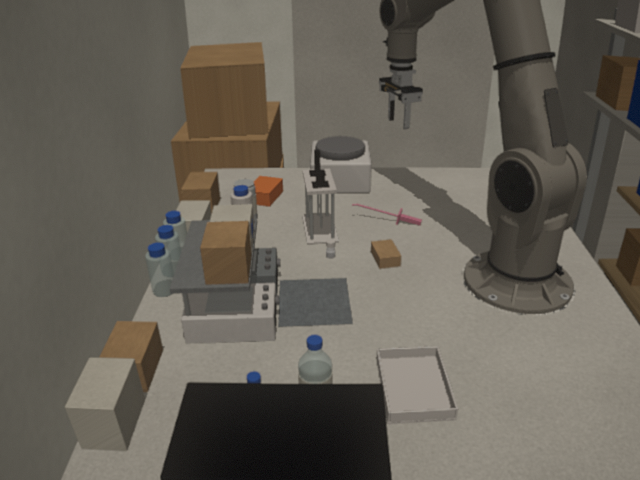

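View pics/top0.png

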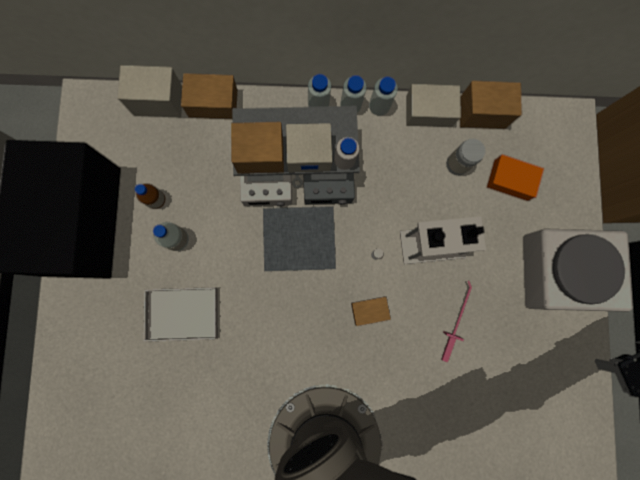

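```bash
cat > h.py <<'E'
import numpy as np,cv2
from cell import manip
from scipy.spatial.transform import Rotation as Rn
def cam(n):
    c=manip.camera_info(n); return [np.array(c[k],float) for k in("intrinsics","distortion","R","t")]
def ray(n,uv):
    K,D,R,t=cam(n); p=cv2.undistortPoints(np.array(uv,float).reshape(-1,1,2),K,D)[:,0]
    return -R.T@t,np.c_[p,np.ones(len(p))]@R
def plane(n,uv,z):
    o,d=ray(n,uv); return o+d*((z-o[2])/d[:,2])[:,None]
def depthpt(n,uv,dep):
    o,d=ray(n,uv); return o+d*np.array(dep)[:,None]
def proj(n,X):
    K,D,R,t=cam(n); return cv2.projectPoints(np.array(X,float).reshape(-1,1,3),cv2.Rodrigues(R)[0],t,K,D)[0][:,0]
E
python3 - <<'E'
from h import *
t=cv2.imread('pics/top0.png'); s=cv2.imread('pics/side0.png')
def crop(im,x,y,w,h,W,H,g=1.0):
    c=im[y:y+h,x:x+w]; c=(255*(c/255.)**g).astype(np.uint8); return cv2.resize(c,(W,H),interpolation=cv2.INTER_CUBIC)
a=crop(t,395,210,100,60,400,240); b=crop(s,285,140,75,120,375,600)
g=crop(t,250,160,100,90,400,360,0.5)
o=np.zeros((600,800,3),np.uint8); o[:240,:400]=a; o[240:,:400]=g; o[:,400:775]=b
cv2.imwrite('pics/c1.png',o)
# depth map of whole top -> world heights
d=np.load('pics/top0.npy'); vv,uu=np.mgrid[0:480,0:640]
P=depthpt('top',np.c_[uu.ravel(),vv.ravel()],d.ravel()).reshape(480,640,3)
np.save('pics/P0.npy',P)
for uv in [(436,237),(472,233),(450,250),(300,240),(378,254),(265,190),(330,190),(297,190),(297,180)]:
    print(uv,P[uv[1],uv[0]].round(3))
# pad
hsv=cv2.cvtColor(t,cv2.COLOR_BGR2HSV)
m=((t.max(2)<110)&(abs(P[...,2])<.012)).astype(np.uint8); m[:, :255]=0;m[:,345:]=0;m[:200]=0;m[280:]=0
c=max(cv2.findContours(m,0,2)[0],key=cv2.contourArea); r=cv2.minAreaRect(c); q=plane('top',cv2.boxPoints(r),0); print('pad',r,q.round(4).tolist(), q.mean(0), np.linalg.norm(np.diff(q,axis=0),axis=1))
# rack plate
for nm,lo,hi,x0,x1,y0,y1 in [('plate',.15,.168,390,500,205,275),('heat',.06,.08,230,370,165,215),('handle',.17,.3,390,500,205,275)]:
    m=((P[...,2]>lo)&(P[...,2]<hi)).astype(np.uint8); k=np.zeros_like(m);k[y0:y1,x0:x1]=1; m*=k
    for c in cv2.findContours(m,0,2)[0]:
        if cv2.contourArea(c)<15: continue
        r=cv2.minAreaRect(c); z=np.median(P[...,2][cv2.drawContours(np.zeros_like(m),[c],-1,1,-1)*m>0])
        q=plane('top',cv2.boxPoints(r),z); print(nm,np.round(r[0],1),z.round(4),'ctr',q.mean(0).round(4),'sides',np.linalg.norm(np.diff(q,axis=0),axis=1).round(4),'corners',q[:,:2].round(4).tolist())
E
```

```text
(436, 237) [ 0.506 -0.229  0.197]
(472, 233) [ 0.517 -0.311  0.198]
(450, 250) [ 0.482 -0.273  0.16 ]
(300, 240) [ 0.517  0.078 -0.002]
(378, 254) [ 0.48  -0.123  0.05 ]
(265, 190) [0.631 0.168 0.078]
(330, 190) [0.635 0.005 0.081]
(297, 190) [ 0.654  0.09  -0.004]
(297, 180) [ 0.681  0.091 -0.001]
pad ((300.5126037597656, 234.87246704101562), (70.28165435791016, 89.01665496826172), 88.05851745605469) [[0.6181, 0.202, 0.0], [0.634, -0.0373, 0.0], [0.444, -0.0469, 0.0], [0.4297, 0.1876, 0.0]] [0.53144882 0.07633918 0.        ] [0.23985442 0.19019289 0.23489388]
plate [451.3 235.8] 0.1597 ctr [ 0.5153 -0.2769  0.1597] sides [0.1556 0.0811 0.154 ] corners [[0.5457, -0.1964], [0.5654, -0.3508], [0.4846, -0.3566], [0.4656, -0.2037]]
heat [265.5 188. ] 0.0696 ctr [0.6381 0.1681 0.0696] sides [0.1297 0.0678 0.1287] corners [[0.6698, 0.2343], [0.6741, 0.1047], [0.6063, 0.1025], [0.6022, 0.2311]]
heat [328.6 186.1] 0.0697 ctr [0.6482 0.0077 0.0697] sides [0.1301 0.0675 0.129 ] corners [[0.6777, 0.0744], [0.6861, -0.0554], [0.6186, -0.0584], [0.6105, 0.0704]]
handle [438.  235.5] 0.1971 ctr [ 0.5091 -0.234   0.1971] sides [0.0318 0.025  0.0317] corners [[0.5211, -0.2183], [0.522, -0.25], [0.4971, -0.2497], [0.4962, -0.218]]
handle [475.1 231.2] 0.2187 ctr [ 0.5178 -0.3101  0.2187] sides [0.042  0.0183 0.0419] corners [[0.5186, -0.2875], [0.5342, -0.3265], [0.517, -0.3326], [0.5014, -0.2936]]
```

View pics/c1.png

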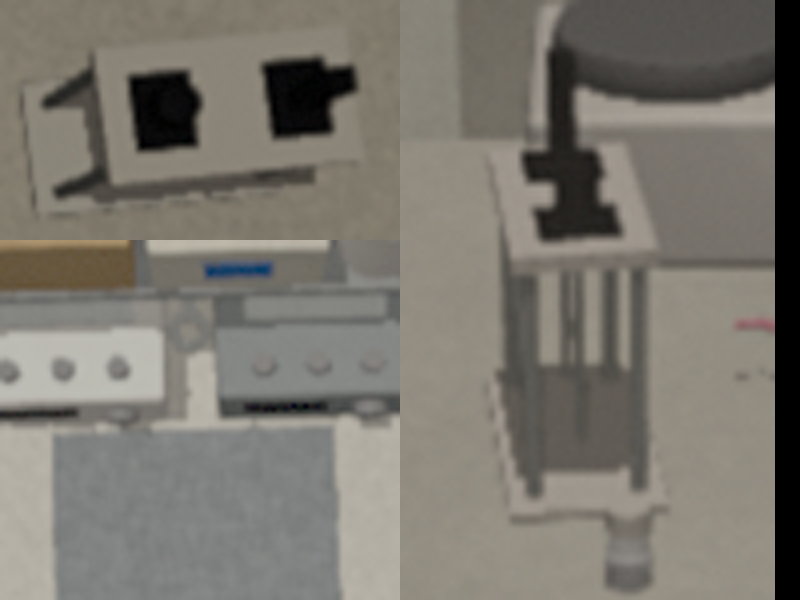

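The top view has two dark handles in the rack, at (436,237) and (475,231). The second stands taller (0.22 m or more, leaning outward in the picture, and tall in the side view at (318,160)), so it is the hooked pick. The first is short and round, so it is the probe. The pink tool at (455,320) is the look-alike. The key's eye shows in the gap at about top (297.5,182).

Run:
```python
from h import *
ims=[];ds=[]
for i in range(8):
    p,d=manip.snapshot('top'); ims.append(p.astype(float)); ds.append(d)
t=np.mean(ims,0); d=np.median(ds,0); np.save('pics/tavg.npy',t); s=cv2.imread('pics/side0.png')
vv,uu=np.mgrid[0:480,0:640]
P=depthpt('top',np.c_[uu.ravel(),vv.ravel()],d.ravel()).reshape(480,640,3); Z=P[...,2]
g=t.mean(2)
# guard of pick, plate corners
def rect(m,z,nm):
    c=max(cv2.findContours(m.astype(np.uint8),0,2)[0],key=cv2.contourArea)
    q=plane('top',c[:,0],z)[:,:2]; r=cv2.minAreaRect((q*1000).astype(np.float32)); print(nm,np.round(r[0],1),np.round(r[1],1),round(r[2],1))
box=lambda x0,x1,y0,y1:(uu>=x0)&(uu<x1)&(vv>=y0)&(vv<y1)
rect(box(390,500,205,275)&(Z>.15)&(Z<.172),.16,'plate')
dark=g<60
rect(box(458,490,215,250)&dark&(Z<.174)&(Z>.155),.166,'pickguard')
rect(box(420,452,215,260)&dark&(Z<.174)&(Z>.155),.166,'probeguard')
m=box(458,495,215,250)&(Z>.222); c=np.argwhere(m)[:,::-1]; print('handle top px',len(c),c.mean(0),plane('top',[c.mean(0)],.232),np.median(Z[m]))
# heater front top edges: columns of Z crossing
rect(box(230,297,165,215)&(Z>.055)&(Z<.085),.07,'white'); rect(box(297,370,165,215)&(Z>.055)&(Z<.085),.07,'grey')
c=t[168:208,280:320]; c=np.clip((c-30)*1.6,0,255); big=cv2.resize(c.astype(np.uint8),(800,800),interpolation=cv2.INTER_CUBIC)[:600]
cv2.imwrite('pics/eye.png',big)
print(g[174:192,289:307].round().astype(int))
```

```text
plate [ 515.2 -276.4] [ 80.6 152.8] 7.2
pickguard [ 519.6 -316.1] [42.3 37.1] 1.7
probeguard [ 509.4 -236.7] [43.9 34.5] 7.7
handle top px 64 [479.765625 229.515625] [[ 0.51950932 -0.31533712  0.232     ]] 0.23051306208622396
white [637.9 168.9] [ 69.3 129.5] 4.7
grey [647.    7.7] [ 69.6 129.3] 3.7
[[ 43  40  39  45  47  46  42  40  39  41  45  45  47  49  38  33  33  34]
 [ 65  58  54  62  64  63  56  51  50  54  62  62  63  61  42  34  36  37]
 [ 75  66  61  68  71  69  63  57  56  60  68  70  69  65  44  35  38  39]
 [ 76  67  62  68  69  68  62  59  56  58  63  68  70  66  46  36  38  39]
 [ 75  67  62  67  66  62  58  57  57  56  57  62  68  67  49  37  39  39]
 [ 75  67  61  64  61  58  56  53  54  55  56  58  64  65  49  37  38  39]
 [ 74  67  59  60  58  56  56  54  56  57  54  55  58  59  47  37  37  37]
 [ 76  66  55  55  56  56  63  65  65  63  53  53  56  55  46  42  44  43]
 [ 92  73  54  53  55  56  67  70  71  69  60  54  56  53  50  57  62  61]
 [119  95  60  53  56  57  66  70  71  70  64  56  55  52  51  64  70  69]
 [131 107  64  54  56  56  62  68  68  67  62  56  56  55  51  64  70  70]
 [133 108  66  60  57  55  60  66  62  59  56  55  59  61  53  64  70  70]
 [132 109  68  64  61  55  58  61  57  54  53  56  64  64  56  63  70  70]
 [133 110  68  66  66  58  57  56  55  58  67  75  80  76  65  64  70  71]
 [133 111  68  65  70  65  64  67  73  83 103 111 113 106  86  68  69  71]
 [133 112  68  64  71  70  68  79 104 112 120 124 124 118  95  70  70  71]
 [134 111  66  63  70  70  68  84 118 123 123 123 123 118  95  69  69  71]
 [134 110  65  63  70  70  68  84 118 124 121 121 121 116  93  68  68  70]]
```

View pics/eye.png

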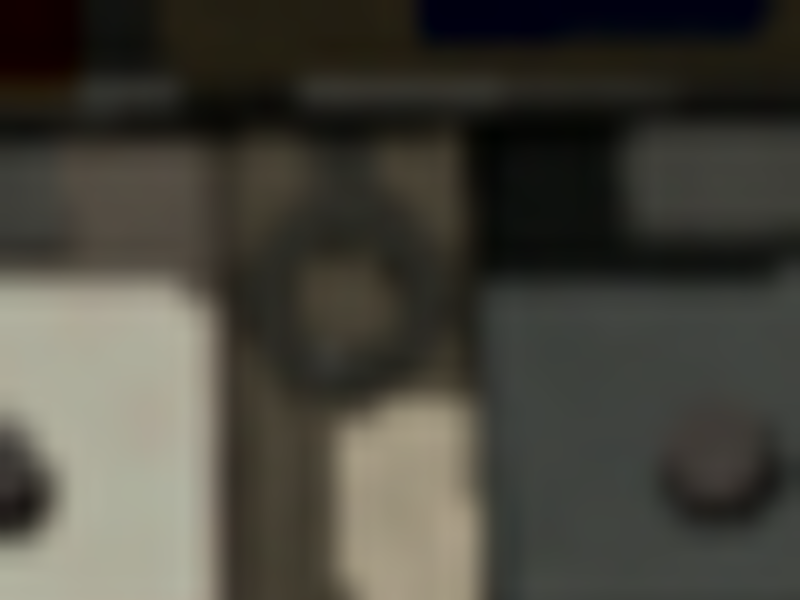

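The enlarged crop shows the ring with its hole centred at about top (297,182.8), shank pointing inwards. The pick's guard, measured at (519.6,-316.1) mm, agrees with the position predicted from the rack plate, (520.2,-316.1).

```bash
cat >> h.py <<'E'
d2=np.pi/180
RACK_YAW=7.2*d2; PICK0=np.array([.520,-.316,.160]); ST_YAW=3.3*d2; MOUTH=np.array([.607,.0863,0])
TIP=np.array([-.0103,0,-.1423]); GH=.045
def Rp(yaw,th): return Rn.from_euler('z',yaw)*Rn.from_euler('y',-th)
def tcp(O,yaw,th,a0,half=0,gh=GH):
    """tool pose for pick origin O, heading yaw, handle leant th to -x, gripper tilted a0 against the handle"""
    r=Rp(yaw,th); R=r*Rn.from_euler('y',-a0)*(Rn.from_euler('x',np.pi) if not half else Rn.from_euler('y',np.pi))
    return O+r.apply([0,0,gh])+R.apply([0,0,.0188]),R.as_quat()
def o_for_tip(T,yaw,th): return np.array(T)-Rp(yaw,th).apply(TIP)
def st(x,y,z): return MOUTH+Rn.from_euler('z',ST_YAW).apply([x,y,z])
E
python3 - <<'E'
from h import *
e=plane('top',[(297,182.8)],.0035)[0]; print('eye',e.round(4), 'station',Rn.from_euler('z',-ST_YAW).apply(e-MOUTH).round(4))
ex,ey=Rn.from_euler('z',-ST_YAW).apply(e-MOUTH)[:2]
for a0 in (0,-10,-20,-30):
  for half in (0,1):
    W={'rack':(PICK0,RACK_YAW,0),'lift':(PICK0+[0,0,.17],RACK_YAW,0)}
    for th in(30,35,40):
      W[f'in{th}']=(o_for_tip(st(ex,ey,.004),ST_YAW,th*d2),ST_YAW,th*d2)
      W[f'up{th}']=(o_for_tip(st(ex-.02,ey,.05),ST_YAW,th*d2),ST_YAW,th*d2)
      W[f'pre{th}']=(o_for_tip(st(-.06,ey,.1),ST_YAW,th*d2),ST_YAW,th*d2)
      for x in(-.08,-.09,-.1,-.115): W[f'out{th},{x}']=(o_for_tip(st(x,0,.004),ST_YAW,th*d2),ST_YAW,th*d2)
    print(a0,half,'fail:',[k for k,(O,y,t) in W.items() if manip.ik(*tcp(O,y,t,a0*d2,half)) is None])
E
```

```text
eye [0.6718 0.0904 0.0035] station [0.0649 0.0003 0.0035]
0 0 fail: ['out30,-0.09', 'out30,-0.1', 'out30,-0.115', 'out35,-0.08', 'out35,-0.09', 'out35,-0.1', 'out35,-0.115', 'in40', 'up40', 'pre40', 'out40,-0.08', 'out40,-0.09', 'out40,-0.1', 'out40,-0.115']
0 1 fail: ['out30,-0.09', 'out30,-0.1', 'out30,-0.115', 'out35,-0.08', 'out35,-0.09', 'out35,-0.1', 'out35,-0.115', 'pre40', 'out40,-0.08', 'out40,-0.09', 'out40,-0.1', 'out40,-0.115']
-10 0 fail: ['out35,-0.115', 'out40,-0.08', 'out40,-0.09', 'out40,-0.1', 'out40,-0.115']
-10 1 fail: ['out35,-0.1', 'out35,-0.115', 'out40,-0.08', 'out40,-0.09', 'out40,-0.1', 'out40,-0.115']
-20 0 fail: []
-20 1 fail: []
-30 0 fail: []
-30 1 fail: []
```

Run:
```python
from h import *
A=-20*d2
manip.gripper_to(.5,squeeze=40)
s=manip.sense(); manip.move_linear(s['ee_pos']+[0,0,.2],feed=.3)
manip.movep(*tcp(PICK0+[0,0,.10],RACK_YAW,0,A))
p,q=tcp(PICK0,RACK_YAW,0,A); manip.move_linear(p,feed=.12)
manip.gripper_to(0,squeeze=40)
s=manip.sense(); print(s['clock'],s['finger_gap']*94,s['grasp_force'],s['contact_force'])
p,q=tcp(PICK0+[0,0,.17],RACK_YAW,0,A); manip.move_linear(p,feed=.12)
s=manip.sense(); print(s['clock'],s['finger_gap']*94,s['grasp_force'],s['contact_force'],s['ee_pos']-p)
t,_=manip.snapshot('top'); i,_=manip.snapshot('side')
cv2.imwrite('pics/t1.png',t); cv2.imwrite('pics/s1.png',i)
O=PICK0+[0,0,.17]; g=proj('side',[O+Rp(RACK_YAW,0).apply(TIP),O]); print(g)
c=i[60:240,240:420]; cv2.imwrite('pics/c2.png',cv2.resize(np.clip(c*1.5,0,255).astype(np.uint8),(600,600),interpolation=cv2.INTER_CUBIC))
```

```text
5.3167 15.255376248856885 39.98243451118469 [ 0.41663984 -0.56514053  0.88472576]
6.8833 15.271398225386703 39.97961103916168 [-0.22084239  0.36020685 -1.1301938 ] [-1.93520056e-04  8.67429858e-05 -6.91503196e-04]
[[320.00665583 164.69917491]
 [315.55986372 116.71790553]]
```

View pics/c2.png

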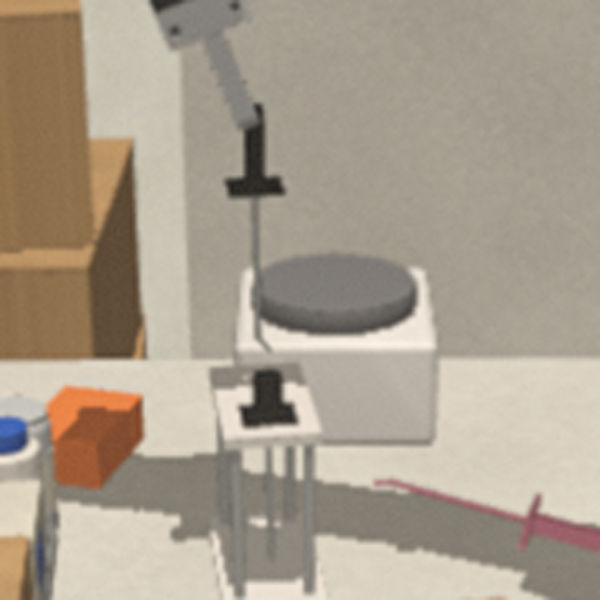

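The picture shows the pick lifted clear, with the tip bent to the right, which is -x, at side (321,165.6). I predicted (320,164.7), so the grip is true.

```bash
cat >> h.py <<'E'
A=-20*d2; TH=35*d2; EX,EY=.0649,.0003
def go(x,y,z,feed=.1,th=TH,dyaw=0):
    p,q=tcp(o_for_tip(st(x,y,z),ST_YAW+dyaw,th),ST_YAW+dyaw,th,A); manip.move_linear(p,feed=feed,ori=q)
def rep():
    s=manip.sense(); print(round(s['clock'],2),'F',s['contact_force'].round(2),'gap',round(s['finger_gap']*94,2),'gf',round(s['grasp_force'],1))
E
python3 - <<'E'
from h import *
manip.movep(*tcp(o_for_tip(st(-.06,EY,.1),ST_YAW,TH),ST_YAW,TH,A)); rep()
go(.02,EY,.05,.12); go(EX,EY,.022,.08); rep()
t=np.mean([manip.snapshot('top')[0].astype(float) for _ in range(4)],0)
np.save('pics/t2.npy',t)
c=np.clip((t[150:210,260:340]-25)*1.8,0,255).astype(np.uint8); cv2.imwrite('pics/c3.png',cv2.resize(c,(800,600),interpolation=cv2.INTER_CUBIC))
O=o_for_tip(st(EX,EY,.022),ST_YAW,TH)
print('pred tip,bend',proj('top',[st(EX,EY,.022),O+Rp(ST_YAW,TH).apply([0,0,-.13]),O]).round(2).tolist())
E
```

```text
8.53 F [-0.47 -0.04 -0.27] gap 15.2 gf 40.0
10.27 F [-0.23 -0.1  -1.27] gap 15.52 gf 40.0
pred tip,bend [[296.89, 180.98], [296.78, 178.86], [296.87, 197.35]]
```

View pics/c3.png

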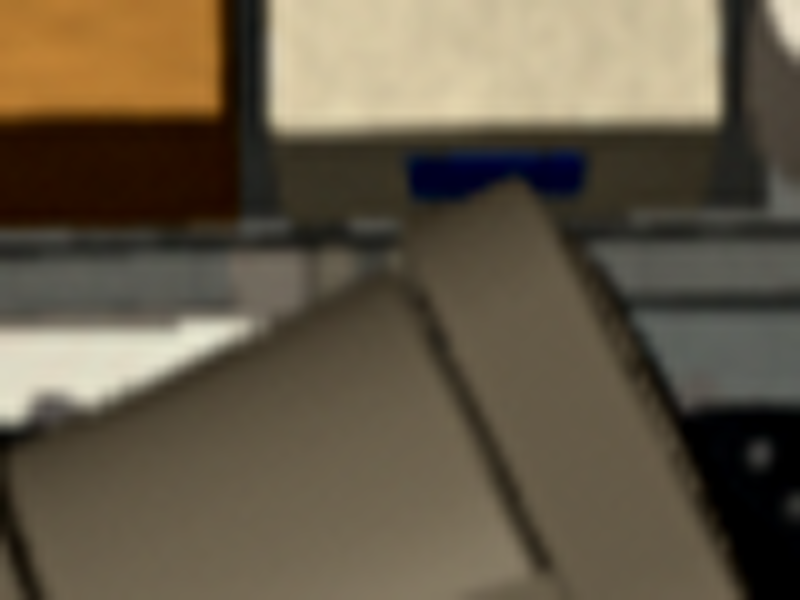

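The arm hides the gap in this view, so I'll lower by touch. The key's top is at 7 mm, and a free descent below that means the tip is in the eye.

Run:
```python
from h import *
for z in (.013,.010,.008,.0065,.005,.004):
    go(EX,EY,z,.03); manip.hold(.05); print(z,end=' '); rep()
    s=manip.sense()
    if s['contact_force'][2]>3: print('contact');break
```

```text
0.013 10.97 F [ 1.06  0.15 -0.57] gap 15.52 gf 40.0
0.01 11.27 F [-0.42 -0.33 -0.52] gap 15.62 gf 40.0
0.008 11.57 F [ 0.93 -0.94 -1.14] gap 15.59 gf 40.0
0.0065 11.87 F [-0.19  0.59 -1.04] gap 15.74 gf 40.0
0.005 12.17 F [-0.27  0.78 -1.2 ] gap 15.28 gf 40.0
0.004 12.47 F [ 0.49  0.75 -1.16] gap 15.46 gf 40.0
```

Run:
```python
from h import *
go(0,0,.004,.06); rep(); go(-.115,0,.004,.06); rep()
i=manip.snapshot('side')[0]; t=manip.snapshot('top')[0]; cv2.imwrite('pics/s3.png',i); cv2.imwrite('pics/t3.png',t)
a=cv2.resize(i[240:360,240:400],(800,600),interpolation=cv2.INTER_CUBIC); cv2.imwrite('pics/c4.png',np.clip(a*1.5,0,255).astype(np.uint8))
print(proj('side',[st(-.115,0,.004),st(-.11+.0645,0,.0035)]))
```

```text
13.7 F [-1.05 -0.56 -0.36] gap 15.46 gf 40.0
15.77 F [-0.4  -0.09 -1.09] gap 15.27 gf 40.0
[[325.3253201  299.07080565]
 [296.51344135 300.22508867]]
```

View pics/c4.png

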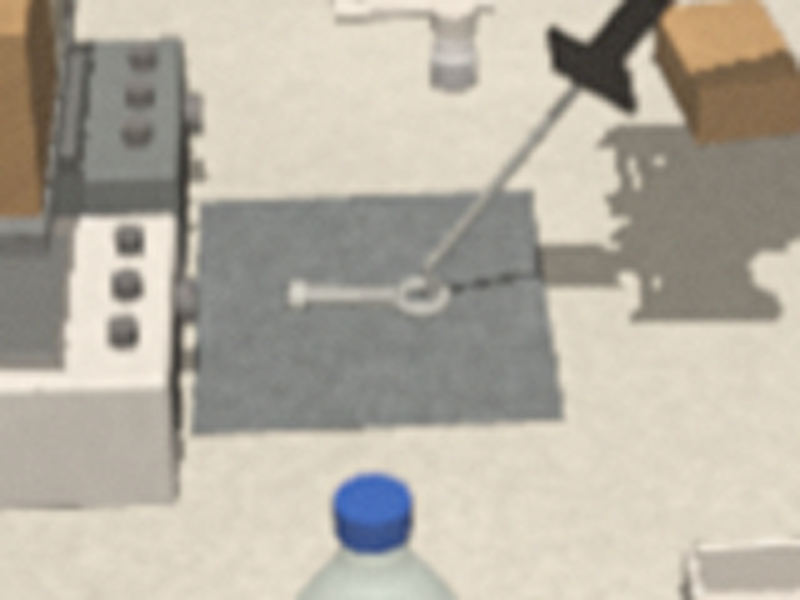

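The side view shows the whole key on the pad, eye at crop (422,294) with the tip in it. Next I'll unhook and carry the pick back.

Run:
```python
from h import *
go(-.111,0,.004,.03); go(-.111,0,.03,.04); go(-.111,0,.13,.15); rep()
manip.movep(*tcp(PICK0+[0,0,.17],RACK_YAW,0,A)); manip.hold(.2); rep()
i=manip.snapshot('side')[0]; cv2.imwrite('pics/s4.png',i)
o=cv2.imread('pics/s1.png')
for nm,(x0,x1,y0,y1) in {'tip':(314,326,152,168),'guard':(304,328,108,124)}.items():
    r=cv2.matchTemplate(cv2.resize(i[y0-5:y1+5,x0-5:x1+5],None,fx=4,fy=4,interpolation=2),cv2.resize(o[y0:y1,x0:x1],None,fx=4,fy=4,interpolation=2),cv2.TM_CCOEFF_NORMED)
    _,v,_,l=cv2.minMaxLoc(r); print(nm,'shift px',(np.array(l)-20)/4,round(v,3))
```

```text
17.77 F [-0.04 -0.28 -1.12] gap 15.26 gf 40.0
19.52 F [ 0.8  -0.03 -0.56] gap 15.35 gf 40.0
tip shift px [0. 0.] 0.996
guard shift px [ 0.   -0.25] 0.996
```

The pick hasn't shifted in the grip, so I'll lower it into its slot, watching the force.

Run:
```python
from h import *
ok=True
for h,f in ((.12,.1),(.06,.1),(.01,.1),(.002,.04),(.0005,.02)):
    manip.move_linear(tcp(PICK0+[0,0,h],RACK_YAW,0,A)[0],feed=f); rep()
    F=manip.sense()['contact_force']
    if np.linalg.norm(F)>6: print('contact at',h); ok=h<.003; break
if ok:
    manip.gripper_to(.5); rep()
    p,q=tcp(PICK0,RACK_YAW,0,A); manip.move_linear(manip.sense()['ee_pos']-Rn.from_quat(q).apply([0,0,.11]),feed=.15)
    s=manip.sense(); manip.move_linear(s['ee_pos']+[0,-.1,.08],feed=.25); rep()
    manip.hold(.5)
    i=manip.snapshot('side')[0]; t=manip.snapshot('top')[0]; cv2.imwrite('pics/t5.png',t);cv2.imwrite('pics/s5.png',i)
    o=np.zeros((600,800,3),np.uint8); o[:,:400]=cv2.resize(i[140:260,285:365],(400,600),interpolation=2)
    o[:300,400:]=cv2.resize(t[205:265,400:480],(400,300),interpolation=2); o[300:,400:]=cv2.resize(t[185:278,240:364],(400,300),interpolation=2)
    cv2.imwrite('pics/c5.png',o)
```

```text
20.23 F [ 0.13  0.92 -0.81] gap 15.2 gf 40.0
20.98 F [ 0.2  -0.63 -1.37] gap 15.28 gf 40.0
21.62 F [ 0.07  0.03 -0.11] gap 15.57 gf 40.0
21.98 F [-0.04 -0.51 -0.1 ] gap 15.33 gf 40.0
22.23 F [-1.33  0.55 -0.68] gap 15.51 gf 40.0
22.9 F [ 0.61  0.71 -0.58] gap 47.03 gf 0.0
24.44 F [-0.15  0.43  0.48] gap 46.73 gf 0.0
```

View pics/c5.png

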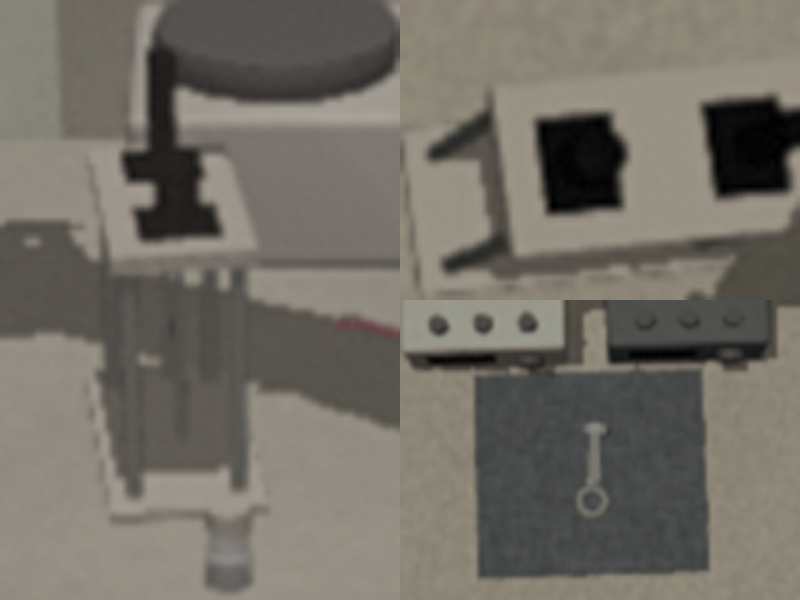

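The pick stands upright in its slot again (top (475,233)), with the guard flat on the plate. The whole key lies on the pad at top (301,247), and the probe and vial haven't moved.

```bash
python3 -c "
from cell import manip
print(manip.finish_job())"
```

```text
the job is handed in; nothing more can be done
None
```

The key lies entirely on the grey pad, the pick is back in its slot in the rack, and the job was handed in at about 25 s on the robot's clock; the hand-in returned no verdict.

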